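Finish the airing rack and unclip the brooder's filter cassette

TASK

Finish the slat airing rack first: lay the two loose slats on it as its third layer, crosswise on the second layer, one straight above each of the two bottom slats, and let go of them. Then pinch the two yellow side catches of the pink filter cassette together to unhook it from the brooder's fan unit, lift it out, and finish holding it still and upright by its pinched catches above the middle of the rack, with a clear gap of a hand's breadth between the cassette and the slats. Do not put it down or let go at the end, and leave the other things on the bench alone.

Things in the scene. Friction and masses are not known exactly. Their poses are not given: they have to be found in the camera images.
- fan_unit: The brooder's white fan unit, fixed, 170 x 100 x 50 mm (x, y, z); origin at the centre of its underside, z up. The cassette stands in a well centred 35 mm to its -x side; a round black fan grille is in the top on its +x side. Grey lips along the well's two y sides, 42 to 50 mm above the bench, hold the cassette's hooked catches down.
- cassette_grip (a point): Grip point of the filter cassette (pink block 36 x 36 mm, 95 mm tall, about 0.15 kg): on its upright centre line, 78 mm above its foot (84 mm above the bench while docked), midway between the two yellow catches on its +y and -y sides, whose outer faces are 60 mm apart when free, 46 mm when both are pressed in. z up along the cassette, y from the right catch to the left: the line to pinch along.
- cassette_foot (a point): Centre of the cassette's underside, same axes; docked it is 6 mm above the bench. Each catch is a plate 24 mm wide (x), 5 mm thick, from 24 to 98 mm above the foot, so docked 54 mm of it stands above the fan unit's top. A tooth low on it (26 to 34 mm above the foot, 5 mm out) hooks under the unit's lip. The foot must rise over 44 mm to clear the unit.
- catch_left (a joint): Travel of the yellow catch on the cassette's +y side, m: 0 = sprung out (hooked), 0.007 = pressed fully in. It is unhooked from 0.0035 to 0.005 on. Its spring pushes back with about 1.8 N at 0 and 4.2 N fully in, and the catch springs out when let go: keep pinching, 10 to 30 N of grip is good.
- catch_right (a joint): The same for the catch on the cassette's -y side.
- rack: Airing rack, fixed: teal tray 170 x 170 mm, rim 18 mm high, with two layers of pale slats glued in, each 130 x 20 x 14 mm. Origin at the centre of the tray's underside, z up. Bottom layer: two slats along the rack's x, centre lines at y = +45 and -45 mm, 6 to 20 mm above the bench. Second layer: two slats along y, centre lines at x = +45 and -45 mm, 20 to 34 mm above the bench.
- rack_top (a point): Centre of the rack at the top of its second layer, 34 mm above the bench; axes as the rack's. The missing third layer runs along x again, straight above the bottom pair: slat centres at x = 0, y = +45 and -45 mm, 41 mm above the bench; the rack is then 48 mm high.
- slat_a_center (a point): Centre of a loose darker wooden slat 130 x 20 x 14 mm (x, y, z: its x axis lies along its length), about 22 g, lying flat on the bench, so this point is 7 mm above it. Either slat may go to either side.
- slat_b_center (a point): Centre of the other, identical loose slat.
- clay_tub_orange: small yellow tub with orange cap, 54 mm across, 45 mm tall; bystander, to be left where it is. Origin at its underside.
- clay_tub_green: small yellow tub with green cap, 54 mm across, 45 mm tall; bystander, to be left where it is. Origin at its underside.
- eraser: board eraser, 50 x 110 x 30 mm; bystander, to be left where it is. Origin at its underside.
- egg_cup: white egg in its cup, 44 mm across, 70 mm tall; bystander, to be left where it is. Origin at its underside.
- brush: small brush lying on the bench, up to 30 mm high; bystander, to be left where it is.

How it is judged:
By the outcome, as a careful person would: the job done as asked, in the order asked, and still so for the second after the job is handed in, while the arm keeps its last pose, push and grip.
It also fails if it takes over 72 s, if anything falls off the work surface, if the arm or the gripper's body presses on something with over 40 N, if the wrist force passes 120 N, or if a joint passes its speed limit or range.

ROBOT

A 6-joint arm with a two-finger parallel gripper is mounted at the origin on the work surface. World frame = base frame: x ahead of the robot, y to its left, z up, the work surface at z = 0. Lengths are in m, angles in rad, forces in N, time in s.
With the tool pointing down it reaches from about 0.3 to 0.775 m from the base axis. Payload 14.6 kg.
Tool frame: the origin (TCP) lies at the centre of the arm's flange, where the gripper is bolted on; the fingertips stand 199 mm ahead of it and the grasp point (between the pads) lies 180 mm ahead of it; z points along the fingers, y is the line along which they close (so a half turn about z gives the same grasp; the last joint's range is limited). The gripper opens to 94 mm and grips with 3 to 60 N. Pads are 16 mm wide; open, the fingers measure 119 mm over their backs; the gripper's body (75 mm by 177 mm) begins 78 mm behind the grasp point.
Start: joints at [1.237, 0.3, 1.521, -0, 1.321, -0.067], TCP at [0.145, 0.531, 0.405] pointing down, gripper open.
Joint ranges: [-3.03, 3.03], [-0.79, 2.21], [0.23, 2.52], [-1.04, 4.18], [0, 3.07], [-2.55, 2.55]. Speed limits (rad/s): [2.22, 2.22, 2.57, 3.14, 3.14, 3.14].

INTERFACE

Orientations are given as [roll, pitch, yaw] about the fixed x, y, z axes, in that order (R = Rz(yaw) Ry(pitch) Rx(roll)).
In Python, from station import ctrl gives the robot as it stands. The module is installed in compiled form; this text tells all that it offers.
- The arm moves only by the tool servo_tool, never from a script. Its argument "motion" is a list of rows, each a list of 5 numbers: the closure, from 0 (fully open) to 1 (shut), then the shift along the world's x, y, z in cm, then the turn about the world's z in degrees. A call has 1 to 20 rows; each row is the pose to reach, as a shift and turn from the pose commanded when the call began; what a row does not reach only later rows make up. A row lasts 1/8 s, in which the tool goes at most 62.5 mm and 10.7 degrees, less where a joint would pass 70% of its speed; a pose out of reach is approached as far as the arm can. A call with a gripper value outside its range is refused whole. The fingers move at their own pace and stop on an object; "squeeze" is the grip in N (left out, the last holds). Time passes only in rows, so rows that repeat a pose let the fingers close. It gives the time, the measured TCP pose, the force, the opening and the grip force at its end, in the units of the state.
- ctrl.get_obs(): the state, without advancing time (a new reading comes with each control period).
- ctrl.camera(name): name is "scene" or "top"; returns a dict with "image" (480x640x3 uint8, red, green, blue), "fx", "fy", "cx", "cy" (pixels), "camera_from_world" (4x4, takes a point from world to camera coordinates). Camera axes: x right, y up, looking along -z (the intrinsics and any distortion apply to the point x, -y, -z); pixel columns grow to the right and rows downward; lengths in m; the calibration is good to about 2 mm. A picture is of the moment at which its call begins. There is no depth.
- ctrl.hand_in(): hands the job in; it is judged then, once.
The state is a dict: "time_s": time; "qpos": joint angles; "joint_vel": joint speeds; "tau": joint torques, N m; "ee_pos": TCP position; "eef_rot": TCP orientation; "force": force on the tool from outside, world axes, zero at the start; "moment": the same for the moment, N m; "grip_width": finger opening in m; "grip_force": force on a finger pad.
Only numpy, scipy, OpenCV 4.12 (cv2) and the standard library are available. Lean on these libraries where they do the work, as an engineer would, in place of code of your own. Each camera call takes 0.05 s, during which the arm holds its last target. There are 200 camera calls.

## Working session

There is one attempt and no reset: what is moved stays moved. The work goes in short steps, Python scripts to look and compute and a tool call to move; the robot and the scene stay as the last step left them, time stands still between calls to the robot, and variables do not carry over. Pictures are saved under pics/ and viewed, at most 10 in all, crops included, and the job is handed in when it is done.

Besides the shell and the picture viewer there is one more tool, called after "Call:" by a JSON object that holds its "name" and its "arguments", one argument or row to a line. servo_tool: Moves the arm, as the interface text tells. Its arguments: {"type":"object","properties":{"motion":{"type":"array","items":{"type":"array","items":{"type":"number"}}},"squeeze":{"type":"number"}},"required":["motion"]}

```bash
mkdir -p pics; python3 - <<'E'
from station import ctrl
import cv2, numpy as np
for n in ("top","scene"):
    c=ctrl.camera(n); cv2.imwrite(f"pics/{n}0.png",c["image"][:,:,::-1])
    print(n,{k:(np.round(v,4).tolist() if k!='image' else 0) for k,v in c.items()})
o=ctrl.get_obs(); print({k:np.round(v,3).tolist() for k,v in o.items()})
E
```

```text
top {'image': 0, 'fx': 498.9331, 'fy': 498.9331, 'cx': 312.1352, 'cy': 246.3756, 'camera_from_world': [[-0.0113, -0.9996, 0.0267, -0.0074], [0.9884, -0.0072, 0.1517, -0.5851], [-0.1514, 0.0281, 0.9881, -1.1657], [0.0, 0.0, 0.0, 1.0]]}
scene {'image': 0, 'fx': 484.6546, 'fy': 484.6546, 'cx': 316.4227, 'cy': 247.5804, 'camera_from_world': [[0.6598, 0.7513, -0.013, -0.3988], [-0.5998, 0.537, 0.5932, 0.3252], [0.4527, -0.3836, 0.8049, -1.724], [0.0, 0.0, 0.0, 1.0]]}
{'time_s': 0.1, 'qpos': [1.237, 0.3, 1.522, -0.0, 1.321, -0.067], 'joint_vel': [-0.002, -0.001, -0.003, 0.001, 0.001, 0.001], 'tau': [-0.001, -53.264, -35.328, 0.071, 0.023, -0.0], 'ee_pos': [0.145, 0.531, 0.404], 'eef_rot': [-3.141, -0.0, 2.875], 'force': [-1.003, 0.223, 0.595], 'moment': [-0.014, 0.02, 0.034], 'grip_force': 0.0, 'grip_width': 0.093}
```

View pics/top0.png

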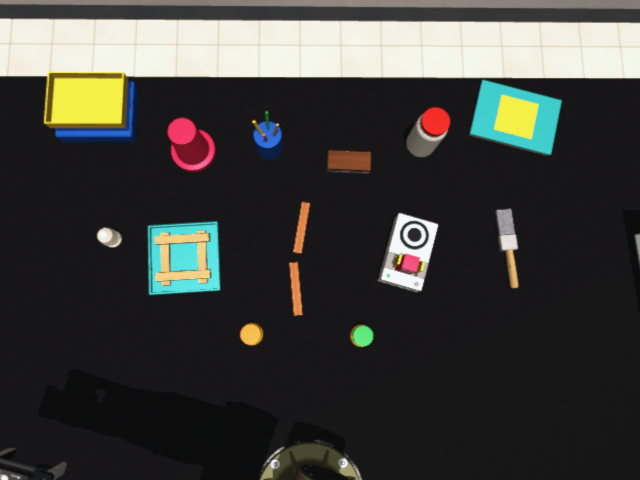

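View pics/scene0.png

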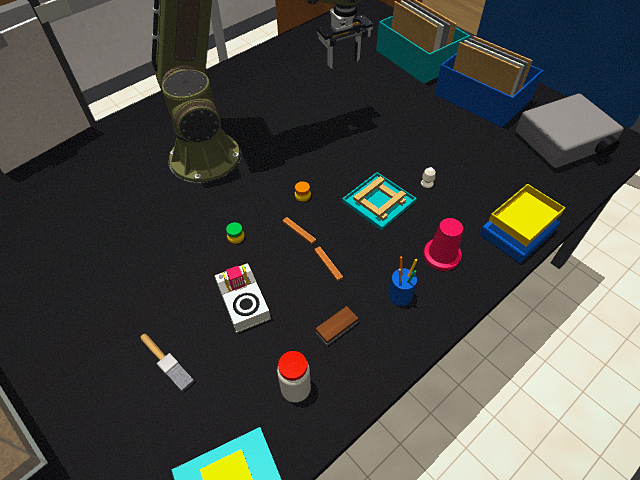

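The top view shows the rack at about (184,258), the loose slats at (301,228) and (296,289), and the fan unit at (409,252) with the cassette at (410,264). In the scene view they are at (380,198), (328,263), (299,229) and (243,297).

```bash
cat > h.py <<'E'
import numpy as np, cv2
from station import ctrl
def ray(c,uv,z):
    uv=np.atleast_2d(np.asarray(uv,float)); M=c["camera_from_world"]; R=M[:3,:3]; o=-R.T@M[:3,3]
    d=np.c_[(uv[:,0]-c["cx"])/c["fx"],-(uv[:,1]-c["cy"])/c["fy"],-np.ones(len(uv))]@R
    return o+d*((z-o[2])/d[:,2])[:,None]
def blobs(c,lo,hi,roi,amin=30):
    hsv=cv2.cvtColor(c["image"],cv2.COLOR_RGB2HSV); m=cv2.inRange(hsv,lo,hi)
    k=np.zeros_like(m); x0,y0,x1,y1=roi; k[y0:y1,x0:x1]=1; m*=k
    cs,_=cv2.findContours(m,cv2.RETR_EXTERNAL,cv2.CHAIN_APPROX_NONE)
    return [q for q in cs if cv2.contourArea(q)>amin]
def rect(c,q,z):
    p=ray(c,q[:,0,:],z)[:,:2]; (x,y),(w,h),a=cv2.minAreaRect((p*1000).astype(np.float32))
    if w<h: w,h,a=h,w,a+90
    return np.round([x,y,w,h,(a+90)%180-90],1)
E
python3 - <<'E'
from h import *
rois={"top":dict(sl=(280,190,320,330),rk=(140,215,225,300),fu=(370,205,445,300)),
"scene":dict(sl=(275,210,350,285),rk=(335,165,420,230),fu=(205,255,280,335))}
for n in rois:
    c=ctrl.camera(n); R=rois[n]
    s=cv2.cvtColor(c["image"],cv2.COLOR_RGB2HSV)
    for p in ([(301,228),(185,238),(165,262),(152,270),(409,264),(401,258),(414,235),(400,280)] if n=="top" else [(328,263),(235,275),(260,320)]): print(p,s[p[1],p[0]],end=' ')
    print()
    for k,lo,hi,zs in [("sl",(0,80,60),(20,255,255),(0.014,.007)),("rk",(78,80,60),(100,255,255),(0.018,)),("rk",(8,60,100),(28,255,255),(0.034,)),
      ("fu",(0,0,110),(180,40,255),(0.05,)),("fu",(165,120,60),(180,255,255),(0.101,)),("fu",(20,120,80),(35,255,255),(0.104,))]:
        for q in blobs(c,lo,hi,R[k],8): print(n,k,lo,q[:,0].mean(0).round(),[rect(c,q,z).tolist() for z in zs])
    im=c["image"]
    if n=="top":
        a=cv2.resize(im[205:300,370:445],None,fx=5,fy=5,interpolation=3); b=cv2.resize(im[215:310,140:225],None,fx=4,fy=5,interpolation=3)
        cv2.imwrite("pics/crop.png",np.hstack([a,b])[:,:,::-1])
E
```

```text
(301, 228) [ 12 170 215] (185, 238) [ 20 114 243] (165, 262) [ 20 116 242] (152, 270) [ 90 167 173] (409, 264) [171 165 244] (401, 258) [ 22 194 179] (414, 235) [ 0 12 42] (400, 280) [105   6 251] 
top sl (0, 80, 60) [296. 288.] [[486.5, 28.2, 133.0, 24.1, 4.8], [487.0, 28.2, 133.8, 24.2, 4.8]]
top sl (0, 80, 60) [301. 227.] [[639.0, 12.7, 133.9, 24.1, -10.0], [640.3, 12.6, 134.7, 24.3, -10.0]]
top rk (78, 80, 60) [183. 258.] [[564.4, 303.3, 175.0, 174.4, -86.8]]
top rk (8, 60, 100) [182. 258.] [[562.0, 302.6, 128.5, 125.7, -87.3]]
top fu (0, 0, 110) [409. 253.] [[569.3, -247.7, 176.3, 102.3, -16.9]]
top fu (165, 120, 60) [408. 264.] [[535.0, -231.8, 47.9, 42.2, 73.4]]
top fu (20, 120, 80) [421. 266.] [[528.1, -261.7, 25.7, 8.9, -16.5]]
top fu (20, 120, 80) [397. 260.] [[542.5, -207.5, 32.1, 13.9, -16.1]]
(328, 263) [ 14 195 211] (235, 275) [171 209 245] (260, 320) [25 32 95] 
scene sl (0, 80, 60) [328. 264.] [[642.5, 12.7, 134.1, 23.5, -10.1], [639.0, 15.9, 134.9, 23.6, -10.1]]
scene sl (0, 80, 60) [299. 231.] [[489.6, 27.8, 135.5, 26.1, 4.3], [485.1, 31.1, 136.3, 26.2, 4.3]]
scene rk (78, 80, 60) [379. 200.] [[567.6, 300.1, 183.5, 178.3, -86.8]]
scene rk (8, 60, 100) [384. 215.] [[634.4, 252.8, 21.1, 9.5, -81.9]]
scene rk (8, 60, 100) [402. 200.] [[629.1, 340.9, 20.7, 9.8, -82.0]]
scene rk (8, 60, 100) [383. 200.] [[581.0, 302.2, 136.7, 86.1, -87.4]]
scene rk (8, 60, 100) [369. 188.] [[519.7, 301.6, 130.3, 20.6, -86.9]]
scene fu (0, 0, 110) [241. 293.] [[572.9, -248.2, 172.0, 100.8, -17.6]]
scene fu (165, 120, 60) [235. 277.] [[554.9, -244.2, 72.1, 37.5, -20.0]]
scene fu (20, 120, 80) [226. 282.] [[551.0, -271.6, 64.7, 6.5, -22.6]]
scene fu (20, 120, 80) [245. 274.] [[566.7, -220.7, 65.6, 8.4, -21.3]]
```

View pics/crop.png

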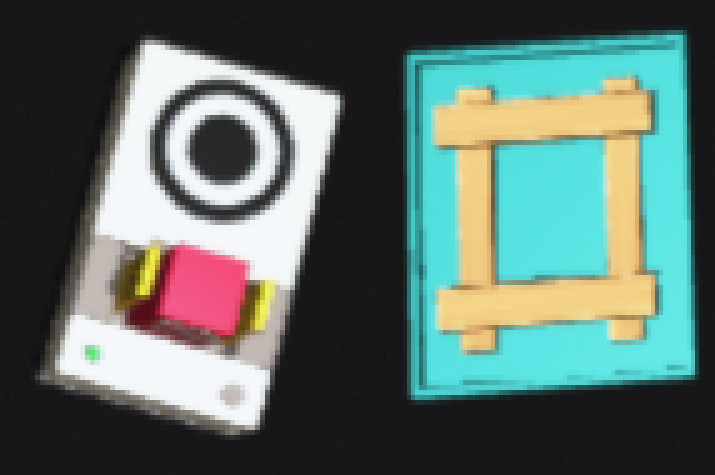

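Everything agrees with the known sizes. Rack is at (564,303), yaw 2.9°. Slats are at (487,29), yaw 4.6° and (640,13), yaw -10°. The fan unit is at yaw -17°. I'll move above the far slat first.

Call:
{"name": "servo_tool", "arguments": {
  "motion": [
    [0, 49.5, -51.8, -10.5, 5.3],
    [0, 49.5, -51.8, -10.5, 5.3],
    [0, 49.5, -51.8, -10.5, 5.3],
    [0, 49.5, -51.8, -10.5, 5.3],
    [0, 49.5, -51.8, -10.5, 5.3],
    [0, 49.5, -51.8, -10.5, 5.3],
    [0, 49.5, -51.8, -10.5, 5.3],
    [0, 49.5, -51.8, -10.5, 5.3],
    [0, 49.5, -51.8, -10.5, 5.3],
    [0, 49.5, -51.8, -10.5, 5.3],
    [0, 49.5, -51.8, -10.5, 5.3],
    [0, 49.5, -51.8, -10.5, 5.3],
    [0, 49.5, -51.8, -10.5, 5.3],
    [0, 49.5, -51.8, -10.5, 5.3],
    [0, 49.5, -51.8, -10.5, 5.3],
    [0, 49.5, -51.8, -10.5, 5.3]
  ],
  "squeeze": 15
}}

```text
time_s: 2.2
ee_pos: [0.6397, 0.0132, 0.3001]
eef_rot: [3.142, 0.001, 2.968]
force: [-0.4, -0.8, -0.3]
grip_width: 0.0937
grip_force: 0.0
```

Call:
{"name": "servo_tool", "arguments": {
  "motion": [
    [0.5, 0, 0, -5, 0],
    [0.5, 0, 0, -9.0, 0],
    [0.5, 0, 0, -9.7, 0],
    [0.5, 0, 0, -9.7, 0],
    [1, 0, 0, -9.7, 0],
    [1, 0, 0, -9.7, 0],
    [1, 0, 0, -9.7, 0],
    [1, 0, 0, -9.7, 0],
    [1, 0, 0, -9.7, 0],
    [1, 0, 0, -9.7, 0]
  ]
}}

```text
time_s: 3.45
ee_pos: [0.6401, 0.0125, 0.203]
eef_rot: [3.142, 0.0, 2.967]
force: [-1.3, -0.9, 4.9]
grip_width: 0.0196
grip_force: 15.0
```

Call:
{"name": "servo_tool", "arguments": {
  "motion": [
    [1, 0, 0, 5, 0],
    [1, 0, 0, 10, 0],
    [1, -7.8, 33.5, 10, 12.9],
    [1, -7.8, 33.5, 10, 12.9],
    [1, -7.8, 33.5, 10, 12.9],
    [1, -7.8, 33.5, 10, 12.9],
    [1, -7.8, 33.5, 10, 12.9],
    [1, -7.8, 33.5, 10, 12.9],
    [1, -7.8, 33.5, 10, 12.9],
    [1, -7.8, 33.5, 10, 12.9],
    [1, -7.8, 33.5, 10, 12.9],
    [1, -7.8, 33.5, 6.5, 12.9],
    [1, -7.8, 33.5, 6.5, 12.9],
    [1, -7.8, 33.5, 6.5, 12.9]
  ]
}}

```text
time_s: 5.2
ee_pos: [0.5624, 0.3472, 0.2689]
eef_rot: [3.141, 0.001, -3.091]
force: [0.2, 0.2, 0.9]
grip_width: 0.0193
grip_force: 15.0
```

```bash
python3 - <<'E'
from h import *
o=ctrl.get_obs(); print(o["ee_pos"].round(4) if hasattr(o["ee_pos"],'round') else o["ee_pos"],o["eef_rot"],o["grip_width"])
c=ctrl.camera("scene"); t=ctrl.camera("top")
a=cv2.resize(c["image"][140:240,320:430],None,fx=4,fy=4,interpolation=3);b=cv2.resize(t["image"][205:305,135:225],None,fx=4,fy=4,interpolation=3)
cv2.imwrite("pics/p1.png",np.hstack([a,b])[:,:,::-1])
E
```

```text
[0.5624 0.3472 0.2689] [ 3.14118803e+00  9.24442988e-04 -3.09142435e+00] 0.019344345061955925
```

View pics/p1.png

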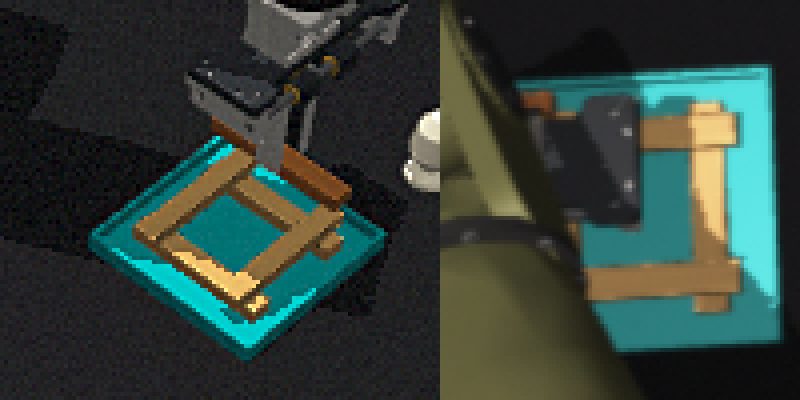

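The slat hangs level above the far bottom slat, its visible end at about (345,190) in the left crop, and the egg cup is clear. I'll lower it.

Call:
{"name": "servo_tool", "arguments": {
  "motion": [
    [1, 0, 0.1, -2, 0],
    [1, 0, 0.1, -2.8, 0],
    [1, 0, 0.1, -3.1, 0],
    [1, 0, 0.1, -3.1, 0],
    [0.7, 0, 0.1, -3.1, 0],
    [0.5, 0, 0.1, -3.1, 0],
    [0.5, 0, 0.1, -3.1, 0],
    [0.5, 0, 0.1, -3.1, 0],
    [0.5, 0, 0.1, 1, 0],
    [0.5, 0, 0.1, 6, 0],
    [0.5, 0, 0.1, 6, 0]
  ]
}}

```text
time_s: 6.68
ee_pos: [0.5623, 0.3487, 0.3321]
eef_rot: [3.138, 0.006, -3.091]
force: [0.5, -0.4, -0.0]
grip_width: 0.0472
grip_force: 0.0
```

Call:
{"name": "servo_tool", "arguments": {
  "motion": [
    [0.5, -7.5, -31.9, -3, 1.7],
    [0.5, -7.5, -31.9, -3, 1.7],
    [0.5, -7.5, -31.9, -3, 1.7],
    [0.5, -7.5, -31.9, -3, 1.7],
    [0.5, -7.5, -31.9, -3, 1.7],
    [0.5, -7.5, -31.9, -3, 1.7],
    [0.5, -7.5, -31.9, -3, 1.7],
    [0.5, -7.5, -31.9, -3, 1.7],
    [0.5, -7.5, -31.9, -3, 1.7]
  ]
}}

```text
time_s: 7.8
ee_pos: [0.4872, 0.0307, 0.2976]
eef_rot: [3.142, 0.0, -3.059]
force: [1.0, -0.6, -0.2]
grip_width: 0.0472
grip_force: 0.0
```

```bash
python3 - <<'E'
from h import *
o=ctrl.get_obs(); print(o["ee_pos"],o["eef_rot"])
for n,r in (("top",(140,215,225,300)),("scene",(330,150,425,235))):
    c=ctrl.camera(n)
    for q in blobs(c,(5,130,60),(16,255,255),r,20): print(n,[rect(c,q,z).tolist() for z in (.048,.041)])
    im=c["image"][r[1]:r[3],r[0]:r[2]]; im=cv2.resize(im,(380,380),interpolation=3)
    a=im if n=="top" else np.hstack([a,im])
cv2.imwrite("pics/p2.png",a[:,:,::-1])
E
```

```text
[0.48724956 0.03067349 0.29757623] [ 3.14153926e+00  1.05181630e-05 -3.05937910e+00]
top [[560.4, 344.9, 128.4, 25.9, 3.7], [561.4, 346.8, 129.2, 26.0, 3.7]]
scene [[583.1, 333.5, 161.0, 85.7, -30.4], [579.1, 338.8, 162.0, 86.2, -30.4]]
```

View pics/p2.png

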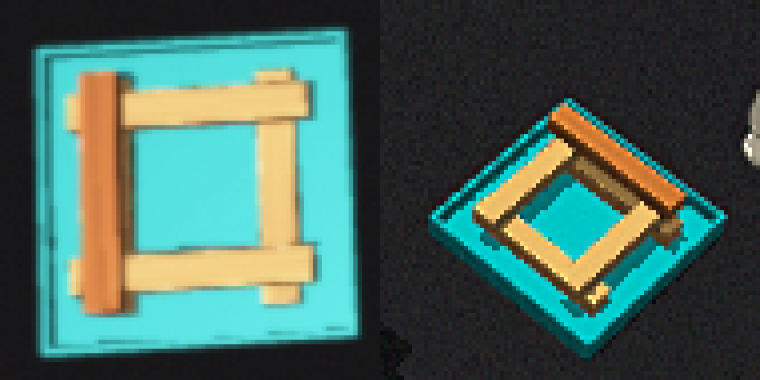

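The first slat lies squarely over the bottom slat at the left, (80–120, 72–312) in the crop. Next is the second slat.

Call:
{"name": "servo_tool", "arguments": {
  "motion": [
    [0.5, 0, -0.2, -5, 0],
    [0.5, 0, -0.2, -8.8, 0],
    [0.5, 0, -0.2, -9.5, 0],
    [0.5, 0, -0.2, -9.5, 0],
    [1, 0, -0.2, -9.5, 0],
    [1, 0, -0.2, -9.5, 0],
    [1, 0, -0.2, -9.5, 0],
    [1, 0, -0.2, -9.5, 0],
    [1, 0, -0.2, -9.5, 0]
  ]
}}

```text
time_s: 9.02
ee_pos: [0.4871, 0.0276, 0.2032]
eef_rot: [-3.142, 0.001, -3.061]
force: [-2.3, 0.4, 6.1]
grip_width: 0.02
grip_force: 15.0
```

Call:
{"name": "servo_tool", "arguments": {
  "motion": [
    [1, 0, 0, 5, 0],
    [1, 0, 0, 10, 0],
    [1, 7.9, 23.0, 10, -1.7],
    [1, 7.9, 23.0, 10, -1.7],
    [1, 7.9, 23.0, 10, -1.7],
    [1, 7.9, 23.0, 10, -1.7],
    [1, 7.9, 23.0, 10, -1.7],
    [1, 7.9, 23.0, 10, -1.7],
    [1, 7.9, 23.0, 10, -1.7],
    [1, 7.9, 23.0, 6.5, -1.7],
    [1, 7.9, 23.0, 6.5, -1.7],
    [1, 7.9, 23.0, 6.5, -1.7]
  ]
}}

```text
time_s: 10.52
ee_pos: [0.5663, 0.2571, 0.2689]
eef_rot: [3.141, 0.001, -3.091]
force: [-0.2, -0.6, -0.2]
grip_width: 0.0195
grip_force: 15.0
```

Call:
{"name": "servo_tool", "arguments": {
  "motion": [
    [1, 0, 0.1, -2, 0],
    [1, 0, 0.1, -2.8, 0],
    [1, 0, 0.1, -3.1, 0],
    [1, 0, 0.1, -3.1, 0],
    [0.7, 0, 0.1, -3.1, 0],
    [0.5, 0, 0.1, -3.1, 0],
    [0.5, 0, 0.1, -3.1, 0],
    [0.5, 0, 0.1, -3.1, 0],
    [0.5, 0, 0.1, 1, 0],
    [0.5, 0, 0.1, 6, 0],
    [0.5, 0, 0.1, 8, 0]
  ]
}}

```text
time_s: 11.9
ee_pos: [0.5661, 0.2586, 0.3508]
eef_rot: [3.14, 0.004, -3.091]
force: [0.5, 0.1, -0.2]
grip_width: 0.0467
grip_force: 0.0
```

Call:
{"name": "servo_tool", "arguments": {
  "motion": [
    [0, -3, -20, 3, -19.5],
    [0, -3, -20, 3, -19.5],
    [0, -3, -20, 3, -19.5],
    [0, -3, -20, 3, -19.5],
    [0, -3, -20, 3, -19.5],
    [0, -3, -20, 3, -19.5]
  ]
}}

```text
time_s: 12.65
ee_pos: [0.5362, 0.0597, 0.3773]
eef_rot: [3.142, -0.0, 2.853]
force: [0.7, 0.8, 0.5]
grip_width: 0.094
grip_force: 0.0
```

```bash
python3 - <<'E'
from h import *
o=ctrl.get_obs(); print(o["ee_pos"],o["eef_rot"])
rows=[]
for n,r,f in (("top",(140,215,225,300),(380,230,440,290)),("scene",(330,150,425,235),(210,255,270,315))):
    c=ctrl.camera(n)
    for q in blobs(c,(5,130,60),(16,255,255),r,20): print(n,[rect(c,q,z).tolist() for z in (.048,.041)])
    g=lambda r:cv2.resize(c["image"][r[1]:r[3],r[0]:r[2]],(300,300) if r==0 else (int((r[2]-r[0])*6) if r==f else 300,360 if r==f else 360),interpolation=3)
    rows.append(np.hstack([g(r),g(f)]))
cv2.imwrite("pics/p3.png",np.vstack(rows)[:,:,::-1][:, :] if 0 else cv2.resize(np.hstack(rows),(800,220))[:,:,::-1]); cv2.imwrite("pics/p3b.png",np.hstack([x[:,300:] for x in rows])[:,:,::-1])
E
```

```text
[0.53617729 0.05970946 0.37730359] [ 3.14152949e+00 -4.53537443e-04  2.85324634e+00]
top [[560.4, 344.7, 128.4, 25.9, 3.5], [561.4, 346.6, 129.1, 26.0, 3.5]]
top [[563.7, 256.1, 126.8, 22.7, 2.9], [564.7, 257.4, 127.5, 22.8, 2.9]]
scene [[589.0, 232.1, 125.3, 18.3, 1.9], [585.0, 236.8, 126.0, 18.4, 1.9]]
scene [[573.2, 279.3, 146.5, 84.4, -1.6], [569.2, 284.3, 147.4, 85.0, -1.6]]
scene [[573.5, 343.8, 149.5, 44.0, -6.2], [569.4, 349.2, 150.5, 44.3, -6.2]]
```

View pics/p3.png

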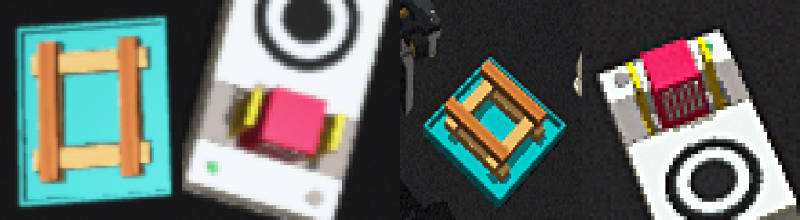

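View pics/p3b.png

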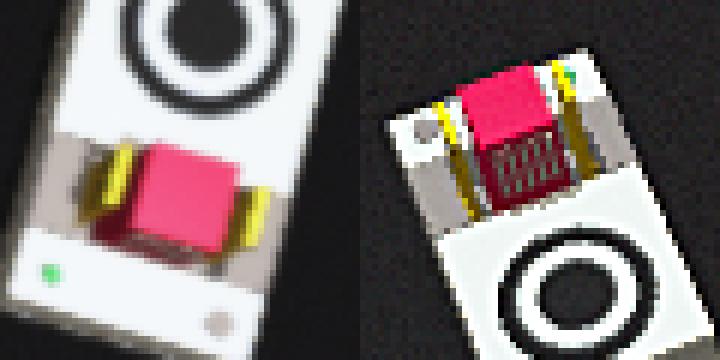

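Both slats lie square on the rack. The cassette's pink top face is centred at about (411,262.8) in the top view and (234.1,272.5) in the scene view.

```bash
python3 - <<'E'
from h import *
t=ctrl.camera("top"); s=ctrl.camera("scene")
P=lambda o,L:np.array(L)/6+o-0.4
print("pink top",ray(t,P([380,230],[(153,142),(240,163),(222,253),(130,232)]),.101).round(4), ray(t,P([380,230],[(186,197.5)]),.101))
print("yellow",ray(t,P([380,230],[(119,177),(256,215)]),.104).round(4))
print("scene pink",ray(s,P([210,255],[(97,88),(172,65),(193,123),(117,143)]),.101).round(4),ray(s,P([210,255],[(144.8,104.8)]),.101))
print("scene unit corners bottom etc")
E
```

```text
pink top [[ 0.5587 -0.2267  0.101 ]
 [ 0.5502 -0.2602  0.101 ]
 [ 0.5154 -0.2517  0.101 ]
 [ 0.5238 -0.2165  0.101 ]] [[ 0.53699779 -0.2386641   0.101     ]]
yellow [[ 0.5448 -0.2124  0.104 ]
 [ 0.5297 -0.2648  0.104 ]]
scene pink [[ 0.5173 -0.2487  0.101 ]
 [ 0.5297 -0.216   0.101 ]
 [ 0.5616 -0.2274  0.101 ]
 [ 0.5476 -0.259   0.101 ]] [[ 0.53919538 -0.23782734  0.101     ]]
scene unit corners bottom etc
```

Call:
{"name": "servo_tool", "arguments": {
  "motion": [
    [0, 0.2, -29.7, 0, 0],
    [0, 0.2, -29.7, 0, 0],
    [0, 0.2, -29.7, 0, 0],
    [0, 0.2, -29.7, 0, 0],
    [0, 0.2, -29.7, 0, 0],
    [0, 0.2, -29.7, 0, 0],
    [0, 0.2, -29.7, 0, 0],
    [0, 0.2, -29.7, -3.4, 0],
    [0, 0.2, -29.7, -3.4, 0],
    [0, 0.2, -29.7, -3.4, 0]
  ]
}}

```text
time_s: 14.1
ee_pos: [0.5384, -0.2377, 0.3449]
eef_rot: [-3.141, 0.001, 2.853]
force: [-0.5, 1.1, -0.4]
grip_width: 0.094
grip_force: 0.0
```

```bash
python3 - <<'E'
from h import *
o=ctrl.get_obs(); print(o["ee_pos"],o["eef_rot"])
c=ctrl.camera("scene"); t=ctrl.camera("top")
cv2.imwrite("pics/p4.png",np.hstack([cv2.resize(x["image"][r[1]:r[3],r[0]:r[2]],(400,400),interpolation=3) for x,r in ((t,(370,205,450,285)),(c,(200,230,280,310)))])[:,:,::-1])
E
```

```text
[ 0.53840476 -0.23770422  0.34485522] [-3.14141938e+00  1.01017650e-03  2.85331498e+00]
```

View pics/p4.png

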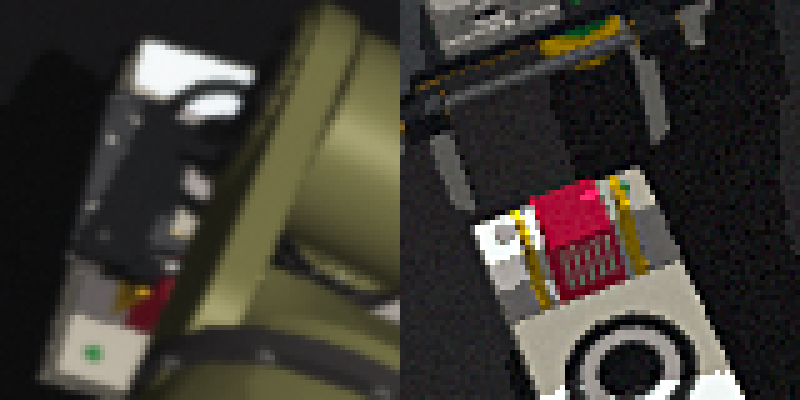

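The fingertips hang evenly either side of the cassette, at (460,190) and (655,125) in the scene crop. I'll descend and pinch.

Call:
{"name": "servo_tool", "arguments": {
  "motion": [
    [0, 0, 0, -4, 0],
    [0, 0, 0, -7.5, 0],
    [0, 0, 0, -8.1, 0],
    [0, 0, 0, -8.1, 0],
    [0.41, 0, 0, -8.1, 0],
    [0.41, 0, 0, -8.1, 0],
    [0.41, 0, 0, -8.1, 0],
    [0.41, 0, 0, -8.1, 0]
  ],
  "squeeze": 20
}}

```text
time_s: 15.2
ee_pos: [0.538, -0.2385, 0.2629]
eef_rot: [-3.142, 0.0, 2.852]
force: [-0.4, 0.2, 2.6]
grip_width: 0.0581
grip_force: 2.1
```

Call:
{"name": "servo_tool", "arguments": {
  "motion": [
    [1, 0, 0, 0, 0],
    [1, 0, 0, 0, 0],
    [1, 0, 0, 0, 0],
    [1, 0, 0, 0, 0],
    [1, 0, 0, 0, 0],
    [1, 0, 0, 0, 0]
  ],
  "squeeze": 20
}}

```text
time_s: 15.95
ee_pos: [0.5381, -0.2384, 0.2632]
eef_rot: [-3.142, 0.001, 2.852]
force: [-1.5, 1.3, 5.8]
grip_width: 0.0438
grip_force: 20.0
```

Call:
{"name": "servo_tool", "arguments": {
  "motion": [
    [1, 0, 0, 0.5, 0],
    [1, 0, 0, 1, 0],
    [1, 0, 0, 2, 0],
    [1, 0, 0, 3.5, 0],
    [1, 0, 0, 5.5, 0],
    [1, 0, 0, 8, 0],
    [1, 0, 0, 11, 0],
    [1, 0, 0, 13.7, 0],
    [1, 0, 0, 13.7, 0],
    [1, 0, 0, 13.7, 0]
  ]
}}

```text
time_s: 17.2
ee_pos: [0.5379, -0.2384, 0.3987]
eef_rot: [3.141, -0.001, 2.852]
force: [0.2, -0.3, -2.3]
grip_width: 0.0436
grip_force: 20.0
```

```bash
python3 - <<'E'
from h import *
c=ctrl.camera("scene"); t=ctrl.camera("top")
cv2.imwrite("pics/p5.png",np.hstack([cv2.resize(x["image"][r[1]:r[3],r[0]:r[2]],(400,480),interpolation=3) for x,r in ((t,(360,190,460,310)),(c,(170,190,290,334)))])[:,:,::-1])
E
```

```text
(no output)
```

View pics/p5.png

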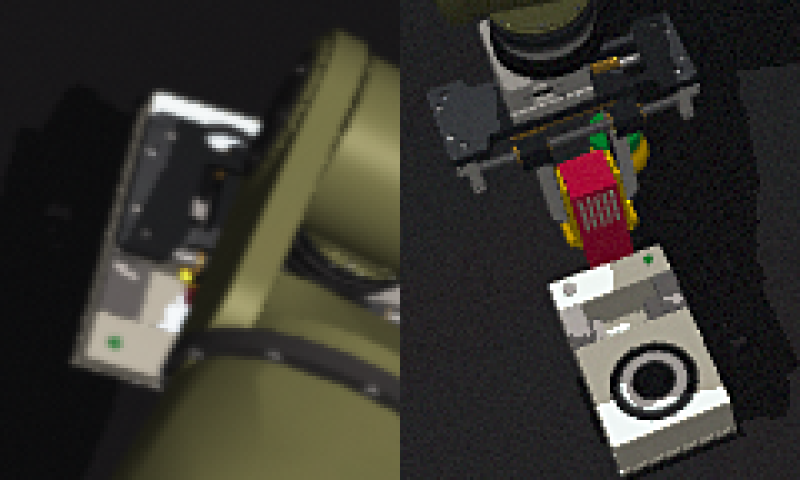

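The cassette is out, held upright at (600,205) in the scene crop, and the well at (620,310) is empty. I'll carry it over the rack.

Call:
{"name": "servo_tool", "arguments": {
  "motion": [
    [1, 0.1, 2, 0.1, 0],
    [1, 0.3, 6, 0.1, 2],
    [1, 0.5, 10, 0.1, 4],
    [1, 0.7, 14, 0.1, 6],
    [1, 0.9, 18, 0.1, 8],
    [1, 1.1, 22, 0.1, 10],
    [1, 1.3, 26, 0.1, 11],
    [1, 1.5, 30, 0.1, 12],
    [1, 1.7, 34, 0.1, 13],
    [1, 1.9, 38, 0.1, 14],
    [1, 2.1, 42, 0.1, 16],
    [1, 2.3, 46, 0.1, 17],
    [1, 2.5, 50, 0.1, 18],
    [1, 2.6, 53, 0.1, 19],
    [1, 2.6, 54.2, 0.1, 19.4],
    [1, 2.6, 54.2, 0.1, 19.4],
    [1, 2.6, 54.2, 0.1, 19.4],
    [1, 2.6, 54.2, 0.1, 19.4],
    [1, 2.6, 54.2, 0.1, 19.4],
    [1, 2.6, 54.2, 0.1, 19.4]
  ]
}}

```text
time_s: 19.8
ee_pos: [0.5641, 0.3033, 0.4007]
eef_rot: [3.142, 0.0, -3.093]
force: [0.1, 0.3, -1.4]
grip_width: 0.0433
grip_force: 20.0
```

```bash
python3 - <<'E'
from h import *
o=ctrl.get_obs(); print(o["time_s"],o["ee_pos"],o["grip_force"],o["joint_vel"].round(3))
c=ctrl.camera("scene")
cv2.imwrite("pics/p6.png",cv2.resize(c["image"][80:250,290:460],(595,595),interpolation=3)[:,:,::-1])
E
```

```text
19.8 [0.56408283 0.30325065 0.40069744] 19.982335567474365 [ 0.003  0.001 -0.002 -0.001  0.001  0.   ]
```

View pics/p6.png

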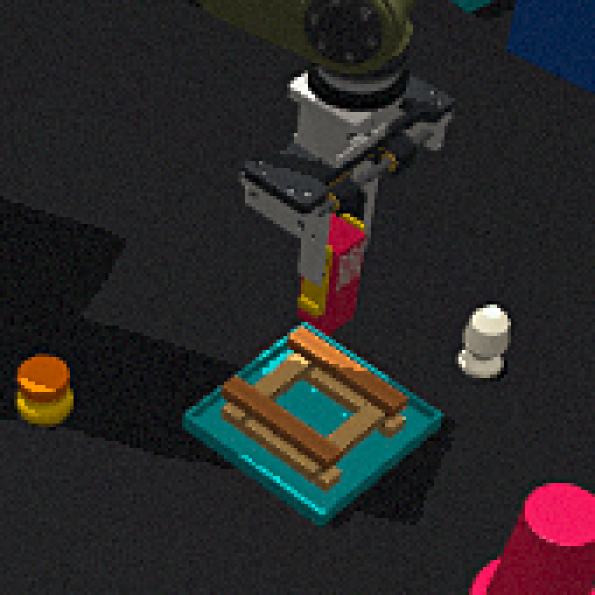

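The cassette hangs upright above the rack, its foot at about (325,325), both slats are in place, and the tub and egg cup are undisturbed.

```bash
python3 -c "
from station import ctrl
print(ctrl.hand_in())"
```

```text
the job is handed in; nothing more can be done
None
```

The job is handed in at about 20 s: both slats lie square on the rack as its third layer, and the cassette is held still and upright by its pinched catches over the rack's middle, about 9.5 cm above the slats.

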